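Swing the heat plate home on the proofer's deck and slide the deck in

ROBOT

A 6-joint arm with a two-finger parallel gripper is mounted at the origin on the work surface. World frame = base frame: x ahead of the robot, y to its left, z up, the work surface at z = 0. Lengths are in m, angles in rad, forces in N, time in s.
With the tool pointing down it reaches from about 0.275 to 0.875 m from the base axis. Payload 12.5 kg.
Tool frame: the origin (TCP) lies on the centre line of the jaws, within the pads' length; the fingertips stand r.finger_overhang ahead of it and the grasp point (between the pads) lies 3 mm ahead of it (r.finger_overhang is the distance from the TCP to the fingertips, in m); z points along the fingers, y is the direction in which the jaws open and shut (so a half turn about z gives the same grasp; the last joint's range is limited). The gripper opens to 85 mm and grips with 20 to 120 N. Pads are 22 mm wide; open, the fingers measure 114 mm over their backs; the gripper's body (76 mm by 85 mm) begins 54 mm behind the grasp point. The pads swing forward as they close: fully open they stand 13 mm farther back than shut.
Start: joints at [-1.397, 0.351, 1.652, -0, 1.139, -0.085], TCP at [0.141, -0.532, 0.253] pointing down, gripper open.
Joint ranges: [-2.75, 2.75], [-0.79, 2.1], [0.01, 2.65], [-1.57, 4.71], [0.07, 3.14], [-2.87, 2.87]. Speed limits (rad/s): [2.22, 2.22, 2.79, 3.14, 3.14, 3.14].

INTERFACE

Orientations are given as a unit quaternion [x, y, z, w].
In Python, from cell import r, optics gives the robot as it stands. The module is installed in compiled form; this text tells all that it offers. Calls block until the motion is done:
- r.move_to(position, orientation): joint-space move of the TCP to a pose.
- r.move_linear(position, rot=None, vel=0.15): straight line of the TCP; rot=None keeps the orientation; vel is the mean speed in m/s.
- r.set_joints(angles): joint-space move.
- r.set_gripper(opening, squeeze=None): opening from 0.0 (shut) to 1.0 (fully open); squeeze is the grip in N (None keeps the last); returns when the fingers have stopped.
- r.sleep(seconds).
- r.inverse_kinematics(position, orientation): joint angles nearest the present ones, or None.
- optics.get_image(name): name is "scene" or "top" or "wrist"; returns a dict with "pixels" (420x560x3 uint8, red, green, blue), "depth" (420x560 float32, m along the optical axis (not along the pixel's ray), 0 where there is no reading), "fx", "fy", "cx", "cy" (pixels), "D" ([k1, k2, p1, p2, k3] as OpenCV has them; the pictures are not rectified), "camera_from_world" (4x4, takes a point from world to camera coordinates); the wrist camera has in their place "mount" (4x4, takes a point from camera to tool coordinates, whose origin is the TCP and whose axes are the flange's). Camera axes: x right, y down, z forward; pixel columns grow to the right and rows downward; lengths in m; the calibration is good to about 2 mm. A picture is of the moment at which its call begins: read the wrist's pose just before it.
A pose or a line that the arm cannot do raises r.PlanningError and nothing moves.
- r.hand_in(): hands the job in, once; it reports no verdict.
Readings, each from a call of its own:
- r.current_t(): time.
- r.current_q(): joint angles.
- r.current_qvel(): joint speeds.
- r.current_effort(): joint torques, N m.
- r.current_tool_pos(): TCP position.
- r.current_ee_rot(): TCP orientation.
- r.current_contact_force(): force on the tool from outside, world axes, zero at the start.
- r.current_torque(): the same for the moment, N m.
- r.current_opening(): opening from 0.0 (shut) to 1.0 (fully open).
Only numpy, scipy, OpenCV 4.12 (cv2) and the standard library are available. Lean on these libraries where they do the work, as an engineer would, in place of code of your own. Each camera call takes 0.05 s, during which the arm holds its last target.

TASK

The steel heat plate lies askew on the pulled-out deck of the proofing cabinet, hooked by its slotted corner on the pivot stud. Push its free corner to swing it round that stud until its edge comes up against the round brass stop, and press it gently but surely home there while the deck is still out; then slide the deck gently in until it is fully home, so that the plate goes in square without hitting the opening, and leave the dish, ramekin, scraper and spoon where they are.

Things in the scene. Friction and masses are not known exactly. Their poses are not given: they have to be found in the camera images.
- plate_center (a point): Middle of the heat plate, half-way up. Flat perforated folded steel, 190 mm long (its x), 130 wide (its y), 14 thick, 0.55 kg, loose, too wide to grip, may overhang the deck. Home: its long +y edge bears on the stop, and its axes are then within 0.07 rad of the deck's. At the start it is turned 0.16 to 0.30 rad counter-clockwise (from above) from the deck's, its free end out to the deck's -y side
- plate_corner (a point): Free corner of the plate (its -x, -y corner), half-way up, diagonally opposite the slotted corner. The plate is swung home by pushing its long -y edge near this corner (about 30 mm from it) towards +y, following the arc about the pivot stud. It slides with about 1 to 3 N of drag at the finger
- pivot_top (a point): Top centre of the brass pivot stud (10 mm diameter, 21 mm high) on the deck. Axes of the deck: x points into the cabinet (the way the deck slides in), y to the stop's side, z up. The deck's flat floor is 21 mm below this point, 30 mm above the sill, and reaches from 125 mm towards -y to 55 mm towards +y of the stud
- plate: The same plate as a solid; origin on its underside, 83 mm to +x and 47 mm to +y of its middle, on the centre line of the slot in which the pivot stud stands (give or take 4 mm along x, 2 mm across). The slot is 14 mm wide, cut 24 mm deep along x into the +x end, open there. Same axes as plate_center
- deck (a joint): How far the deck is pulled out, m: 0.245 at the start (fully out), 0 when it is fully home and hard against its end stop. It slides with about 4 N of drag and stays where it is left
- deck_bar (a point): Middle of the bar handle on the deck's front panel, 50 mm above the sill; axes as the deck. The bar (about 10 mm thick, 110 mm long along y) is 35 mm out from the panel, to -x; the panel is 210 mm wide, 12 to 80 mm above the sill. The deck is pushed in by pressing the bar's outer side towards +x. Home, the panel is 11 mm proud of the cabinet; push with 24 N at most
- cabinet: Proofing cabinet, 360 deep (x), 340 wide (y), 330 mm high: white base with the pull-out deck, clear chamber above, 75 mm set back, with a shut door and black knob. Fixed. Origin on the sill under its centre; its front looks to -x, 180 mm from the origin. The deck's opening has steel jambs 188 mm apart, centred on the deck: a plate over 0.09 rad askew hits them
- dish: White ceramic pie weight dish, 140 mm across, 45 mm high, bystander; origin centre of underside
- ramekin: Glass ramekin, 72 mm across, 42 mm high, bystander; origin centre of underside
- scraper: Stainless dough scraper, 110 x 150 mm, 22 mm high at its wooden handle, bystander; origin centre of underside
- spoon: Wooden spoon, 270 mm long along its x, bystander; origin under its middle
- stop_screw (a point): Centre of the screw, on top of the brass stop, 144 mm to -x and 31 mm to +y of the pivot stud; axes of the deck. The stop is an adjustable eccentric: a disc 26 mm across, 18 high, clamped 8.5 mm off its centre and set differently each time, so its bearing side lies anywhere from 5 to 21 mm to the -y side of the screw: it must be felt for. Clamped tight; push the plate with 14 N at most

How it is judged:
On the way, in this order (a step that is already met when the one before it is completed fails the run):
1. with the deck still out, the plate is swung square and pressed home on the stop (contact force between plate and stop_c0 above 4 N and value of joint deck above 0.225 m and angle between the x axis of plate_center and the x axis of pivot_top, either way round below 0.08 rad), for 0.1 s.
2. the deck is slid fully home (value of joint deck below 0.004 m), for 0.2 s.
At the end, for the whole second after the job is handed in: The deck is home (within 4 mm), the plate lies flat on it at rest, square within 0.08 rad, its slot still on the pivot stud (within 14 mm) (value of joint deck below 0.004 m and angle between the x axis of plate_center and the x axis of pivot_top, either way round below 0.08 rad and angle between plate_center's own z axis and vertical below 0.03 rad and horizontal distance between plate and pivot_top below 0.014 m and linear speed of plate below 0.01 m/s); the robot touches nothing.
It fails at once if the plate is pressed with more than 14 N (contact force between the fingers and plate above 14 N).
It fails at once if the deck is rammed: pressed with more than 24 N (contact force between the fingers and deck above 24 N).
It fails at once if the plate hits the frame of the opening (contact force between plate and cabinet_c0 above 1.5 N or contact force between plate and cabinet_c1 above 1.5 N).
It fails at once if a bystander is moved more than 15 mm (distance of any of dish, ramekin, scraper, spoon from where it was at the start of the episode above 0.015 m).
It also fails if it takes over 66 s, if anything falls off the work surface, if the arm or the gripper's body presses on something with over 40 N, if the wrist force passes 120 N, or if a joint passes its speed limit or range.

## Working session

There is one attempt and no reset: what is moved stays moved. The work goes in short steps, each a Python script; the robot and the scene stay as the last script left them, time stands still between calls to the robot, and variables do not carry over. Pictures are saved under pics/ and viewed, and the job is handed in when it is done.

```bash
mkdir -p pics; ls; python3 - <<'E'
from cell import r, optics
import cv2,numpy as np
for n in ["scene","top","wrist"]:
    d=optics.get_image(n)
    cv2.imwrite(f"pics/{n}0.png",d["pixels"][:,:,::-1])
    np.savez(f"pics/{n}0.npz",**{k:v for k,v in d.items()})
    print(n,d["fx"],d["fy"],d["cx"],d["cy"],d["D"])
    print(d.get("camera_from_world",d.get("mount")))
print(r.current_t(),r.current_tool_pos(),r.current_ee_rot(),r.finger_overhang,r.current_contact_force())
E
```

```text
pics
scene 382.21989248800855 382.21989248800855 277.0673374913418 212.95046394481872 [-0.06084444  0.          0.          0.          0.        ]
[[-0.88228473 -0.47068694  0.00524029  0.49718072]
 [-0.45051127  0.84113492 -0.29921838  0.30952873]
 [ 0.13643039 -0.26635662 -0.95417027  0.85747403]
 [ 0.          0.          0.          1.        ]]
top 528.1566849374323 528.1566849374323 279.40308842761266 207.6812269695175 [-0.08011216  0.          0.          0.          0.        ]
[[ 0.01874266 -0.99961588 -0.02041589 -0.02293056]
 [-0.99370642 -0.01636864 -0.11081342  0.58732714]
 [ 0.11043667  0.02236434 -0.99363151  1.2099082 ]
 [ 0.          0.          0.          1.        ]]
wrist 298.6304002275154 298.6304002275154 278.3334537118573 209.45662611958633 [-0.01243082  0.          0.          0.          0.        ]
[[-3.70061164e-04 -9.60994321e-01 -2.76567855e-01  6.99048175e-02]
 [ 9.99999800e-01 -2.13940756e-04 -5.94665053e-04  1.50756263e-04]
 [ 5.12300603e-04 -2.76568020e-01  9.60994208e-01 -1.21464960e-01]
 [ 0.00000000e+00  0.00000000e+00  0.00000000e+00  1.00000000e+00]]
0.15 [ 0.14073265 -0.53145871  0.25289118] [ 9.91640705e-01  1.29029117e-01 -1.87255996e-05 -4.45035184e-04] 0.022 [-0.28364151  0.14701793  0.26526879]
```

View pics/top0.png

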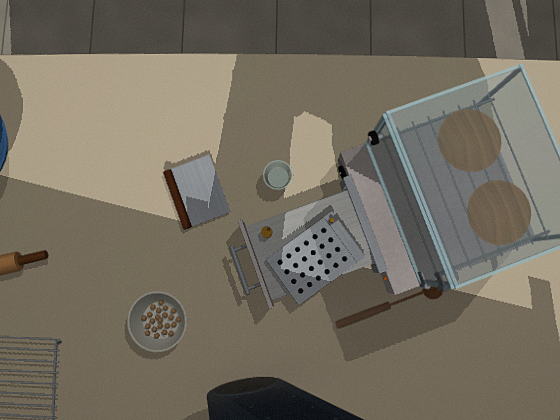

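View pics/scene0.png

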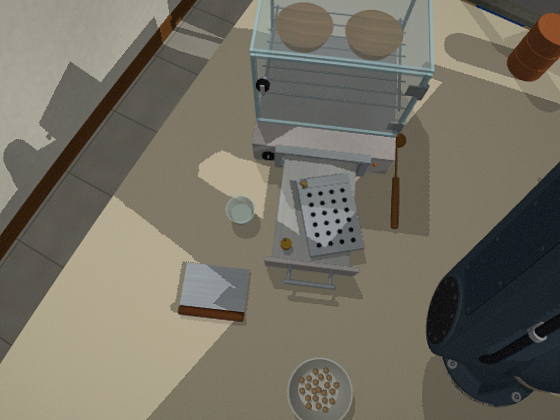

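View pics/wrist0.png

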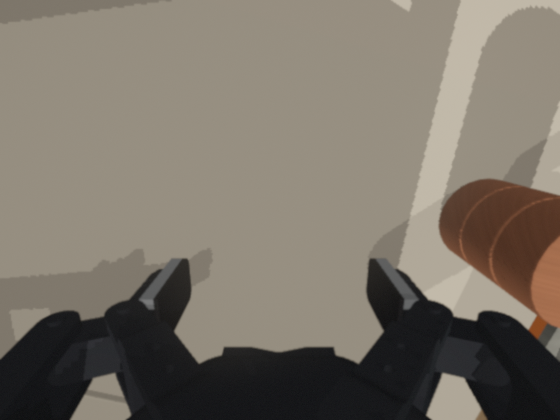

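```bash
cat > h.py <<'E'
import numpy as np,cv2
class V:
    def __init__(s,f):
        d=dict(np.load(f)) if isinstance(f,str) else f
        s.px=d["pixels"];s.dep=d["depth"];s.D=np.array(d["D"],float)
        s.K=np.array([[d["fx"],0,d["cx"]],[0,d["fy"],d["cy"]],[0,0,1]],float);s.T=np.array(d["camera_from_world"])
        s.hsv=cv2.cvtColor(s.px,cv2.COLOR_RGB2HSV)
    def ray(s,uv):
        p=cv2.undistortPoints(np.array(uv,float).reshape(-1,1,2),s.K,s.D).reshape(-1,2)
        d=np.c_[p,np.ones(len(p))]@s.T[:3,:3]
        return -s.T[:3,:3].T@s.T[:3,3],d
    def plane(s,uv,z):
        o,d=s.ray(uv); return o+d*((z-o[2])/d[:,2])[:,None]
    def proj(s,P):
        P=np.array(P,float).reshape(-1,3)
        return cv2.projectPoints(P,cv2.Rodrigues(s.T[:3,:3])[0],s.T[:3,3],s.K,s.D)[0].reshape(-1,2)
def tri(va,ua,vb,ub):
    o1,d1=va.ray([ua]);o2,d2=vb.ray([ub]);d1=d1[0];d2=d2[0]
    A=np.c_[d1,-d2];t=np.linalg.lstsq(A,o2-o1,rcond=None)[0]
    p,q=o1+d1*t[0],o2+d2*t[1];return (p+q)/2,np.linalg.norm(p-q)
E
python3 - <<'E'
from h import *
for n,(x0,y0,x1,y1) in {"top":(215,180,415,330),"scene":(250,140,420,300)}.items():
    v=V(f"pics/{n}0.npz")
    c=v.px[y0:y1,x0:x1,::-1]
    c=cv2.resize(c,None,fx=4 if n=="top" else 3.7,fy=4 if n=="top" else 3.7,interpolation=cv2.INTER_CUBIC)
    cv2.imwrite(f"pics/{n}0z.png",c)
    m=((v.hsv[...,0]>12)&(v.hsv[...,0]<30)&(v.hsv[...,1]>130)).astype(np.uint8)
    k,l,st,ce=cv2.connectedComponentsWithStats(m)
    for i in range(1,k):
        if st[i,4]>8: print(n,st[i],ce[i])
    print("depth panel/deck", v.dep[200:330:20,250:340:20] if n=="top" else "")
E
```

```text
top [329 218   5   5  17] [331.23529412 220.        ]
top [261 226  11  12  93] [265.98924731 231.84946237]
top [  0 251  48  24 510] [ 15.40588235 261.29803922]
top [414 288  28  11  91] [430.05494505 292.61538462]
top [159 301   4   4  10] [160.6 302.4]
top [151 305   4   4  10] [152.4 306.8]
top [163 306   5   4  13] [164.84615385 307.46153846]
top [171 309   4   4  12] [172.75       310.58333333]
top [147 313   5   4  11] [149.45454545 314.45454545]
top [163 313   4   4  10] [164.5 314.8]
top [169 315   4   5  10] [170.6 317.2]
top [142 316   5   4   9] [143.55555556 317.66666667]
top [158 316   4   6  11] [159.45454545 319.27272727]
top [150 319   5   4  10] [152.  320.7]
top [172 323   4   4  10] [173.6 324.4]
top [146 324   4   5  10] [147.7 325.9]
top [158 324   4   4  11] [159.45454545 325.63636364]
top [165 324   4   4   9] [166.66666667 325.55555556]
top [152 327   5   5  13] [154.         329.23076923]
top [146 331   4   5  11] [147.36363636 332.63636364]
top [162 330   5   5  12] [163.66666667 332.25      ]
top [155 333   4   5  14] [156.42857143 335.07142857]
top [169 3
[... 556 characters left out ...]
 4  10] [527.6  27.7]
scene [535  26   6   8   9] [537.55555556  29.33333333]
scene [536  48   8   4  11] [539.81818182  49.27272727]
scene [524  68   4   6   9] [525.33333333  70.11111111]
scene [395 133  11  38 148] [399.07432432 144.95945946]
scene [391 172   8  57 362] [394.61325967 201.66022099]
scene [302 182   4   6  17] [303.76470588 184.23529412]
scene [281 238  10  12  87] [285.66666667 243.72413793]
scene [179 306   6   5  11] [181.72727273 308.36363636]
scene [191 307  32  11  84] [207.22619048 312.05952381]
scene [219 310   8   4  16] [222.875 312.   ]
scene [233 312  10   9  39] [237.38461538 316.12820513]
scene [230 314   2   6   9] [230.44444444 316.22222222]
depth panel/deck
```

```bash
ls pics
```

```text
scene0.npz
scene0.png
scene0z.png
top0.npz
top0.png
top0z.png
wrist0.npz
wrist0.png
```

View pics/top0z.png

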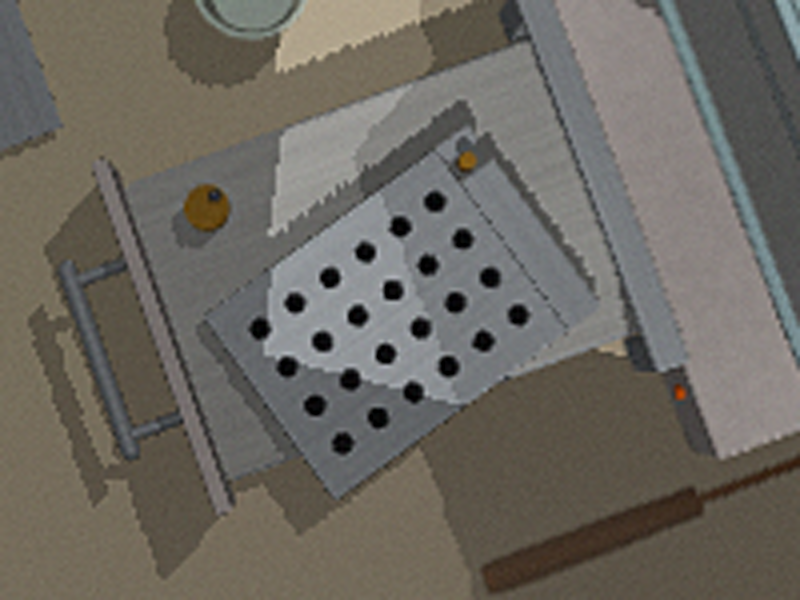

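View pics/scene0z.png

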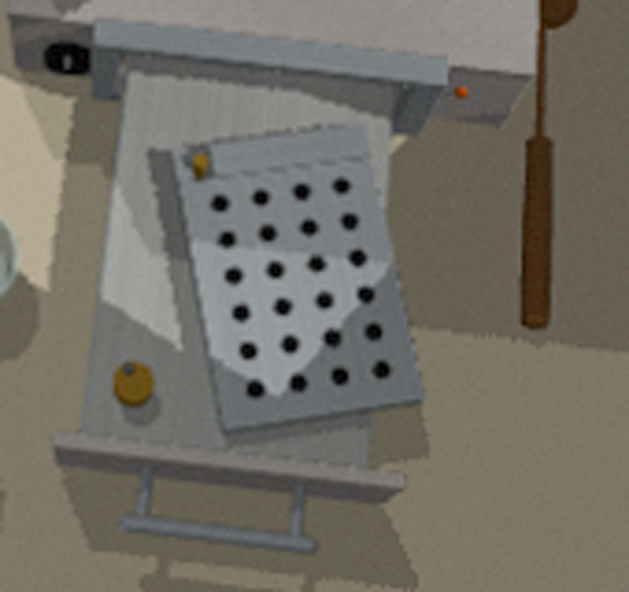

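```bash
python3 - <<'E'
from h import *
a=V("pics/top0.npz");b=V("pics/scene0.npz")
T=lambda u,v:(u/4+215-.375,v/4+180-.375)
S=lambda u,v:(u/3.7+250-.36,v/3.7+140-.36)
pts={"pivot":(T(467,158),S(200,158)),"screw":(T(214,195),S(129,369)),"barL":(T(66,266),S(126,521)),"barR":(T(132,453),S(311,546)),
"panL":(T(98,160),S(57,437)),"panR":(T(224,511),S(404,481)),"pmp":(T(205,318),S(223,432)),"pmm":(T(337,497),S(423,400)),"ppm":(T(598,297),S(362,125))}
R={}
for k,(x,y) in pts.items():
    p,e=tri(a,x,b,y);R[k]=p;print(k,p.round(4),"gap",round(e,4))
d=R["screw"][:2]-R["pivot"][:2];print("len",np.linalg.norm(d),np.hypot(144,31))
ang=np.arctan2(d[1],d[0])-np.arctan2(31,-144);print("deck yaw from pivot-screw",(ang+np.pi)%(2*np.pi)-np.pi)
for i,j in(("panR","panL"),("barR","barL")):
    e=R[j]-R[i];print(i,np.arctan2(e[1],e[0])-np.pi/2,np.linalg.norm(e))
e=R["ppm"]-R["pmm"];print("plate yaw",np.arctan2(e[1],e[0]),np.linalg.norm(e))
e=R["pmp"]-R["pmm"];print("plate yaw",np.arctan2(e[1],e[0])-np.pi/2,np.linalg.norm(e))
for k in("pmp","pmm","ppm"):
    z=R["pivot"][2]-.007;print(k,a.plane([pts[k][0]],z),b.plane([pts[k][1]],z))
print(a.plane([pts["barL"][0],pts["barR"][0]],R["pivot"][2]-.001))
E
```

```text
pivot [ 0.5614 -0.1328  0.059 ] gap 0.0023
screw [0.5374 0.012  0.0559] gap 0.0014
barL [0.4952 0.0959 0.0577] gap 0.0017
barR [0.3898 0.0559 0.0493] gap 0.0025
panL [0.5529 0.0758 0.0911] gap 0.0004
panR [0.3604 0.0015 0.0813] gap 0.0022
pmp [0.4679 0.0163 0.0392] gap 0.0028
pmm [ 0.366  -0.0618  0.0367] gap 0.0017
ppm [ 0.4812 -0.21    0.0457] gap 0.0024
len 0.146704835497732 147.29901561110313
deck yaw from pivot-screw -1.1949300063269668
panR -1.2022046965105477 0.2066071017306654
barR -1.2083589659281684 0.11309093780904252
plate yaw -0.9101066834717247 0.18792102759342894
plate yaw -0.9164613133259987 0.12841403292012762
pmp [[0.46627916 0.01577112 0.05204796]] [[0.46913478 0.01906731 0.05204796]]
pmm [[ 0.36620288 -0.06141648  0.05204796]] [[ 0.36848865 -0.05723767  0.05204796]]
ppm [[ 0.48218649 -0.20913586  0.05204796]] [[ 0.47984327 -0.20692438  0.05204796]]
[[0.49434192 0.09581768 0.05804796]
 [0.38898683 0.05535489 0.05804796]]
```

```bash
python3 - <<'E'
from h import *
a=V("pics/top0.npz")
def z(u,v,w=2):
    P=[]
    for y in range(v-w,v+w+1):
        for x in range(u-w,u+w+1):
            o,d=a.ray([(x,y)]);p=o+d[0]*a.dep[y,x];P.append(p[2])
    return round(float(np.median(P)),4)
print("plate",z(320,275),z(290,270),z(300,290)) # between holes
print("deck",z(285,215),z(345,200),z(270,262),"table",z(230,330),z(300,150),z(400,320),"stop",z(265,233,1),"pivot",z(331,219,0),"panel",z(248,242,0))
E
```

```text
plate 0.0442 0.0437 0.0447
deck 0.0293 0.0295 0.0442 table 0.0009 -0.0006 0.001 stop 0.047 pivot 0.051 panel 0.0791
```

```bash
cat >> h.py <<'E'
from scipy.spatial.transform import Rotation as Ro
DY=-1.200
def rot(a): return np.array([[np.cos(a),-np.sin(a)],[np.sin(a),np.cos(a)]])
def quat(yaw): # tool down, tool x at world yaw
    return (Ro.from_euler("z",yaw)*Ro.from_euler("x",np.pi)).as_quat()
PIV=None
E
python3 - <<'E'
from h import *
from cell import r
a=V("pics/top0.npz")
T=lambda u,v:(u/4+215-.375,v/4+180-.375)
piv=a.plane([T(467,158)],.051)[0];scr=a.plane([T(214,195)],.048)[0]
disc=a.plane([(265.9,231.8)],.045)[0]
R=rot(DY).T
f=lambda p:(R@(np.array(p)[:2]-piv[:2])).round(4)
print("piv",piv,"screw",f(scr),"disc",f(disc))
c=a.plane([T(205,318),T(337,497),T(598,297)],.044)
print("plate corners deck frame",[f(x) for x in c])
for i,j in((1,2),):
    e=c[j]-c[i];print("yaw",np.arctan2(e[1],e[0]),np.linalg.norm(e))
e=c[0]-c[1];print("yaw",np.arctan2(e[1],e[0])-np.pi/2,np.linalg.norm(e))
bars=a.plane([T(66,266),T(132,453)],.055);print("bar",bars,f(bars[0]),f(bars[1]))
pan=a.plane([T(98,160),T(224,511)],.08);print("panel",f(pan[0]),f(pan[1]))
print("spoon",a.plane([(337,325),(395,303),(432,293)],.01))
for g in(.015,.0):
  P=piv[:2]+rot(-.912)@np.array([-.148,-.112-.011-g]);print("start",P,a.proj([[*P,.04]]))
print(r.current_opening(),r.finger_overhang,quat(.259),r.current_ee_rot())
E
```

```text
piv [ 0.56097436 -0.13348048  0.051     ] screw [-0.1444  0.0308] disc [-0.152   0.0253]
plate corners deck frame [array([-0.1737, -0.0339]), array([-0.1378, -0.156 ]), array([ 0.0431, -0.1011])]
yaw -0.9051687889881685 0.18905590864871188
yaw -0.9138096811985447 0.12722238167066582
bar [[0.49445261 0.09616108 0.055     ]
 [0.38883186 0.05559626 0.055     ]] [-0.2381  0.0212] [-0.2386 -0.0919]
panel [-0.1987  0.0694] [-0.1991 -0.1391]
spoon [[ 0.31579754 -0.15223514  0.01      ]
 [ 0.36903911 -0.28825018  0.01      ]
 [ 0.39354363 -0.37594886  0.01      ]]
start [ 0.36125317 -0.10093134] [[315.98189547 306.00519976]]
start [ 0.37311412 -0.09174885] [[312.04899488 300.72020638]]
1.000185082750601 0.022 [9.91626587e-01 1.29138345e-01 7.90744307e-18 6.07196163e-17] [ 9.91640705e-01  1.29029117e-01 -1.87255996e-05 -4.45035184e-04]
```

```bash
cat >> h.py <<'E'
PIV=np.array([0.5610,-0.1335])
def pose(phi,g,z=.058): # phi relative to deck, g gap of finger face to plate's -y edge
    P=PIV+rot(DY+phi)@np.array([-.148,-.112-.011-g])
    return np.array([*P,z]),quat(DY+phi+np.pi/2)
E
python3 - <<'E'
from h import *
from cell import r,optics
r.set_gripper(0.0)
print(r.current_t(),r.finger_overhang,r.current_opening())
p,q=pose(.288,.018,.16)
r.move_to(p,q); print(r.current_t(),r.current_contact_force())
p[2]=.058
r.move_linear(p,vel=.08)
print(r.current_t(),r.current_tool_pos(),p,r.current_contact_force())
for n in("top","wrist"):
    d=optics.get_image(n);cv2.imwrite(f"pics/{n}1.png",d["pixels"][:,:,::-1])
E
```

```text
0.9167 0.022 -0.0028341190668442658
2.7 [ 0.10194271 -0.18143242  0.55538985]
4.125 [ 0.35911504 -0.10286799  0.05830744] [ 0.35890662 -0.10278735  0.058     ] [-0.71802361  0.66754935 -0.39519584]
```

View pics/wrist1.png

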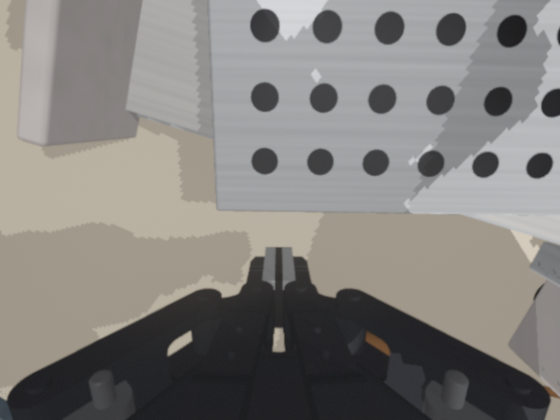

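View pics/top1.png

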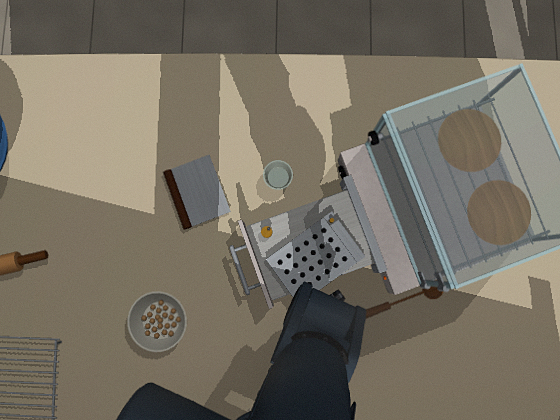

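```bash
cat >> h.py <<'E'
def force(r,u,n=5):
    s=[]
    for _ in range(n):
        s.append(r.current_contact_force()); r.sleep(.01)
    return np.mean(s,0)
E
python3 - <<'E'
from h import *
from cell import r,optics
r.sleep(.2)
F0=force(r,0,8);print("F0",F0,r.current_t()); np.save("F0.npy",F0)
phi=.288
g=.018
while g>-.006:
    g-=.002
    p,q=pose(phi,g);r.move_linear(p,rot=q,vel=.03)
    u=np.array([*(rot(DY+phi)@[0,1]),0])
    F=force(r,0,4)-F0
    print(round(g,4),(F@u).round(2),F.round(2),round(r.current_t(),2))
    if F@u<-1: break
E
```

```text
F0 [-0.16982314  0.57267703 -0.03227234] 4.4917
0.016 0.05 [ 0.53 -0.6  -0.1 ] 4.78
0.014 -0.1 [ 0.18 -0.39 -0.14] 5.06
0.012 -0.2 [ 0.3  -0.71 -0.03] 5.34
0.01 -0.4 [-0.2  -0.4  -0.01] 5.62
0.008 0.08 [ 0.45 -0.45  0.14] 5.91
0.006 0.14 [ 0.46 -0.37 -0.03] 6.19
0.004 -0.53 [ 0.09 -0.97  0.04] 6.47
0.002 -0.05 [ 0.55 -0.8  -0.  ] 6.76
0.0 -0.65 [-0.15 -0.86  0.19] 7.04
-0.002 -0.33 [ 0.   -0.53  0.29] 7.33
-0.004 -0.44 [-0.03 -0.68 -0.27] 7.61
-0.006 -0.3 [ 0.11 -0.63  0.32] 7.89
```

```bash
python3 - <<'E'
from h import *
from cell import r,optics
d=optics.get_image("wrist");cv2.imwrite(f"pics/wrist2.png",d["pixels"][:,:,::-1])
print(r.current_tool_pos(),pose(.288,-.006)[0])
E
```

```text
[ 0.37799919 -0.08808546  0.05801603] [ 0.37788413 -0.08809538  0.058     ]
```

View pics/wrist2.png

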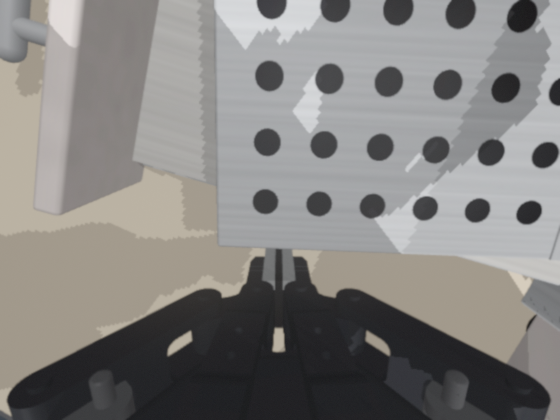

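```bash
python3 - <<'E'
from h import *
from cell import r,optics
d=optics.get_image("wrist");M=np.array(d["mount"])
K=np.array([[d["fx"],0,d["cx"]],[0,d["fy"],d["cy"]],[0,0,1]]);D=np.array(d["D"])
for uv in [(219,245),(280,247.5),(380,251),(279,249)]:
    x=cv2.undistortPoints(np.array([[uv]],float),K,D)[0,0];dr=M[:3,:3]@[x[0],x[1],1];o=M[:3,3]
    for zt in (.014,.022): print(uv,"z",zt,(o+dr*(zt-o[2])/dr[2]).round(4))
F0=np.load("F0.npy")
phi=.288;g=-.006
while g>-.02:
    g-=.001
    p,q=pose(phi,g);r.move_linear(p,rot=q,vel=.02)
    u=np.array([*(rot(DY+phi)@[0,1]),0])
    F=force(r,0,5)-F0
    print(round(g,4),(F@u).round(2),F.round(2),round(r.current_t(),2))
    if F@u<-1: break
d=optics.get_image("wrist");cv2.imwrite(f"pics/wrist3.png",d["pixels"][:,:,::-1])
E
```

```text
(219, 245) z 0.014 [ 0.0128 -0.0291  0.014 ]
(219, 245) z 0.022 [ 0.0095 -0.0308  0.022 ]
(280, 247.5) z 0.014 [0.0115 0.0007 0.014 ]
(280, 247.5) z 0.022 [0.0081 0.0008 0.022 ]
(380, 251) z 0.014 [0.0096 0.05   0.014 ]
(380, 251) z 0.022 [0.0061 0.0529 0.022 ]
(279, 249) z 0.014 [0.0107 0.0002 0.014 ]
(279, 249) z 0.022 [0.0072 0.0003 0.022 ]
-0.007 -0.94 [-0.51 -0.88  0.56] 8.28
-0.008 -1.17 [-1.04 -0.56 -0.03] 8.57
```

View pics/wrist3.png

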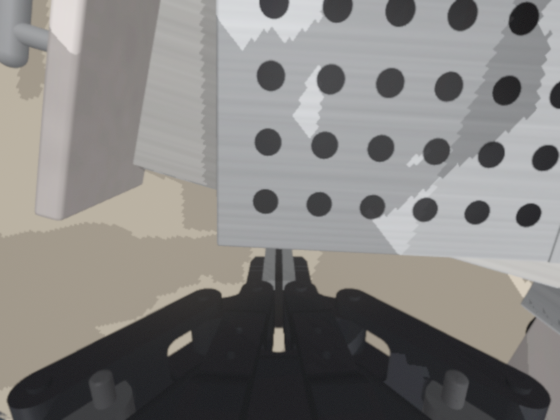

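```bash
python3 - <<'E'
from h import *
from cell import r,optics
F0=np.load("F0.npy")
phi=.247;g=-.002
while phi>.085:
    phi-=.012
    p,q=pose(phi,g);r.move_linear(p,rot=q,vel=.02)
    u=np.array([*(rot(DY+phi)@[0,1]),0])
    F=force(r,0,4)-F0
    print(round(phi,4),(F@u).round(2),F.round(2),round(r.current_t(),2))
    if F@u<-4.5: break
print(phi)
d=optics.get_image("wrist");cv2.imwrite(f"pics/wrist4.png",d["pixels"][:,:,::-1])
E
```

```text
0.235 -0.74 [-0.46 -0.63  0.08] 9.13
0.223 -0.03 [ 0.03 -0.1  -0.09] 9.43
0.211 -0.65 [-0.19 -0.91  0.08] 9.73
0.199 -0.01 [ 0.39 -0.63 -0.03] 10.03
0.187 0.31 [ 0.42 -0.08  0.34] 10.33
0.175 -0.11 [ 0.33 -0.75  0.02] 10.63
0.163 -0.53 [-0.16 -0.77  0.11] 10.93
0.151 -0.3 [-0.08 -0.46  0.59] 11.23
0.139 -0.43 [-0.02 -0.84  0.04] 11.53
0.127 -0.22 [ 0.2  -0.84 -0.46] 11.83
0.115 -0.11 [ 0.09 -0.41 -0.25] 12.13
0.103 -0.16 [ 0.24 -0.81 -0.01] 12.43
0.091 -0.38 [-0.15 -0.56  0.16] 12.73
0.079 -0.59 [-0.34 -0.65 -0.16] 13.03
0.0789999999999999
```

View pics/wrist4.png

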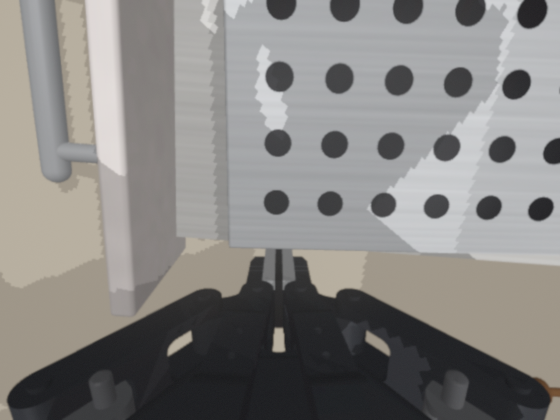

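```bash
python3 - <<'E'
from h import *
from cell import r,optics
F0=np.load("F0.npy")
phi=.079;g=-.002
while phi>-.06:
    phi-=.0035
    p,q=pose(phi,g);r.move_linear(p,rot=q,vel=.01)
    u=np.array([*(rot(DY+phi)@[0,1]),0])
    F=force(r,0,6)-F0
    print(round(phi,4),(F@u).round(2),F.round(2),round(r.current_t(),2))
    if F@u<-3: break
d=optics.get_image("wrist");cv2.imwrite(f"pics/wrist5.png",d["pixels"][:,:,::-1])
d=optics.get_image("scene");cv2.imwrite(f"pics/scene5.png",cv2.resize(d["pixels"][140:310,240:420,::-1],None,fx=3.3,fy=3.3,interpolation=2))
E
```

```text
0.0755 -0.63 [-0.27 -0.89  0.05] 13.38
0.072 -0.79 [-0.32 -1.17  0.06] 13.68
0.0685 -1.13 [-0.83 -0.9   0.01] 13.98
0.065 -0.9 [-0.61 -0.83  0.28] 14.28
0.0615 -1.1 [-0.95 -0.56 -0.08] 14.58
0.058 -0.6 [-0.38 -0.63  0.12] 14.88
0.0545 -0.95 [-0.45 -1.32 -0.17] 15.18
0.051 -0.6 [-0.33 -0.75  0.19] 15.48
0.0475 -1.01 [-0.61 -1.1   0.1 ] 15.78
0.044 -0.98 [-0.48 -1.33  0.08] 16.08
0.0405 -0.64 [-0.28 -0.97  0.3 ] 16.38
0.037 -1.55 [-0.85 -1.96  0.36] 16.68
0.0335 -4.75 [-3.55 -3.79  1.03] 16.98
```

View pics/wrist5.png

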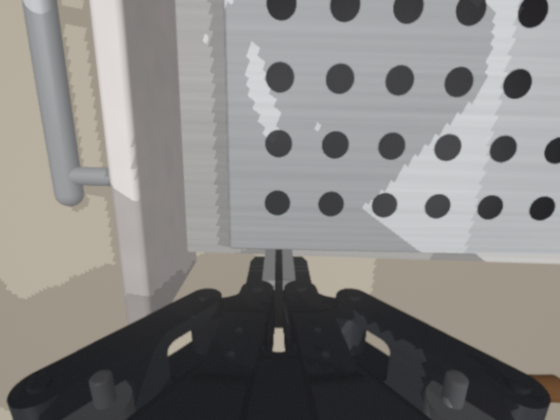

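View pics/scene5.png

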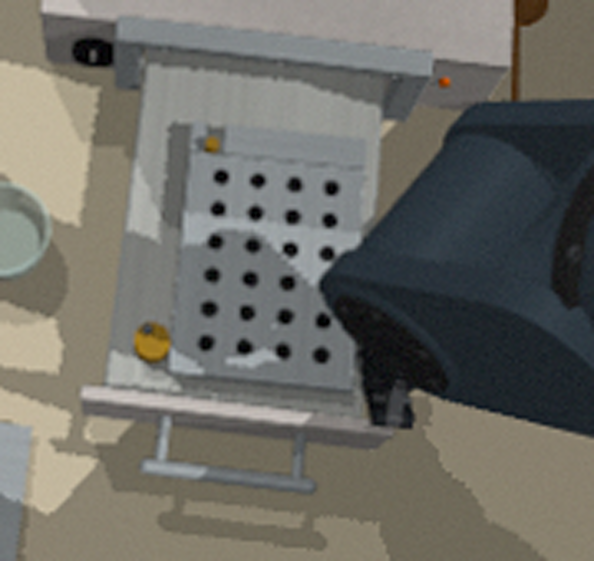

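```bash
python3 - <<'E'
from h import *
from cell import r,optics
F0=np.load("F0.npy")
p,q=pose(.0335,-.002)
u=np.array([*(rot(DY)@[0,1]),0]);x=np.array([*(rot(DY)@[1,0]),0])
s=0
while s<.003:
    s+=.0003
    r.move_linear(p+u*s+x*min(s,.0006),rot=q,vel=.005)
    F=force(r,0,8)-F0
    print(round(s,4),(F@u).round(2),(F@x).round(2),round(r.current_t(),2))
    if F@u<-8.3: break
r.sleep(.4)
F=force(r,0,8)-F0;print(F@u,F@x)
d=optics.get_image("top");np.savez("pics/top6.npz",**d);cv2.imwrite(f"pics/top6.png",cv2.resize(d["pixels"][180:330,215:415,::-1],None,fx=4,fy=4,interpolation=2))
E
```

```text
0.0003 -6.31 1.07 17.4
0.0006 -7.19 0.25 17.72
0.0009 -9.03 1.13 18.03
-8.736961420445153 0.7852242637115601
```

View pics/top6.png

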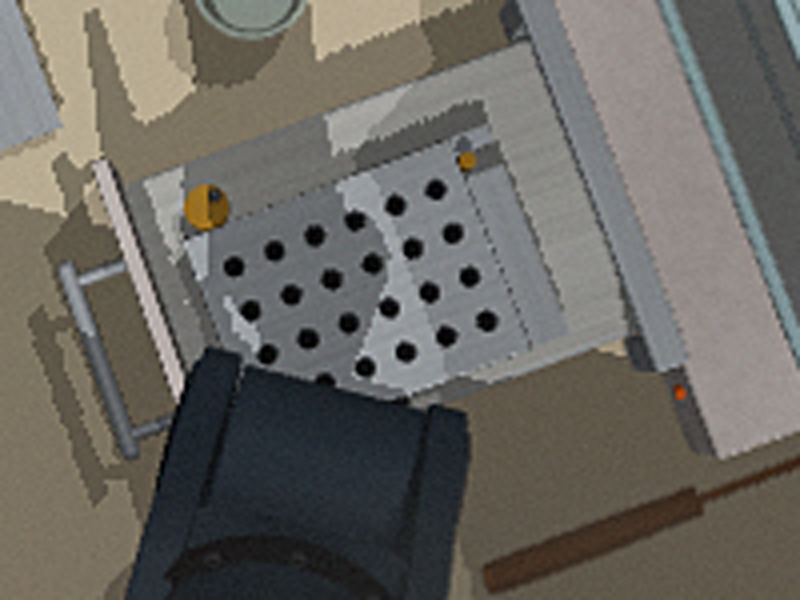

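```bash
python3 - <<'E'
from h import *
from cell import r,optics
p,q=pose(.0335,-.002)
u=np.array([*(rot(DY)@[0,1]),0])
t=r.current_tool_pos()
r.move_linear(t-u*.02,vel=.05)
t=r.current_tool_pos();t[2]=.17
r.move_linear(t,vel=.15)
print(r.current_t())
# standoff before the bar
x=np.array([*(rot(DY)@[1,0])])
bar=PIV+rot(DY)@[-.2385,-.0353]
c=bar-x*(.005+.016+.03)   # 30 mm stand off
print("bar",bar,"tgt",c)
r.move_to(np.array([*c,.17]),quat(DY+np.pi/2))
print(r.current_t(),r.current_tool_pos())
d=optics.get_image("top");np.savez("pics/top7.npz",**d);cv2.imwrite(f"pics/top7.png",cv2.resize(d["pixels"][180:330,215:415,::-1],None,fx=4,fy=4,interpolation=2))
d=optics.get_image("scene");np.savez("pics/scene7.npz",**d);cv2.imwrite(f"pics/scene7.png",cv2.resize(d["pixels"][140:310,240:420,::-1],None,fx=3.3,fy=3.3,interpolation=2))
d=optics.get_image("wrist");cv2.imwrite(f"pics/wrist7.png",d["pixels"][:,:,::-1])
E
```

```text
20.025
bar [0.4416767  0.07600009] tgt [0.42319645 0.12353409]
20.7833 [0.42272803 0.12307518 0.16932648]
```

View pics/top7.png

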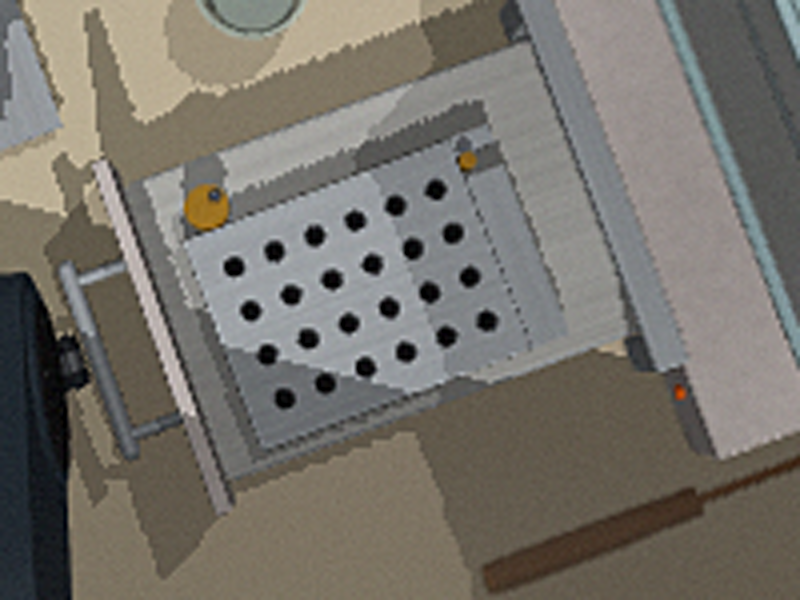

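View pics/scene7.png

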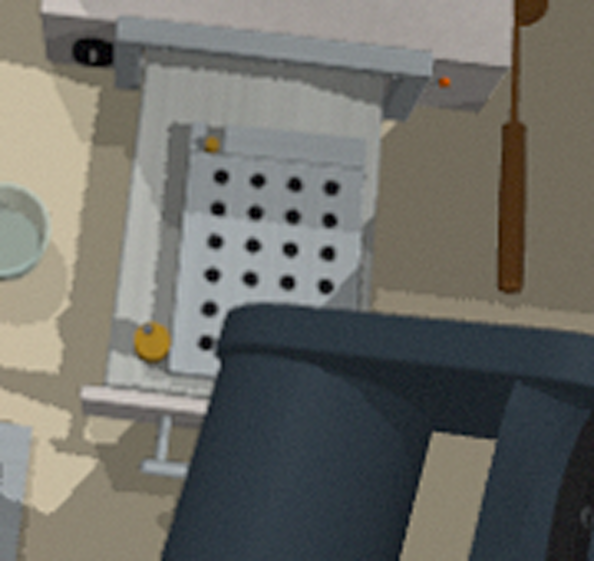

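View pics/wrist7.png

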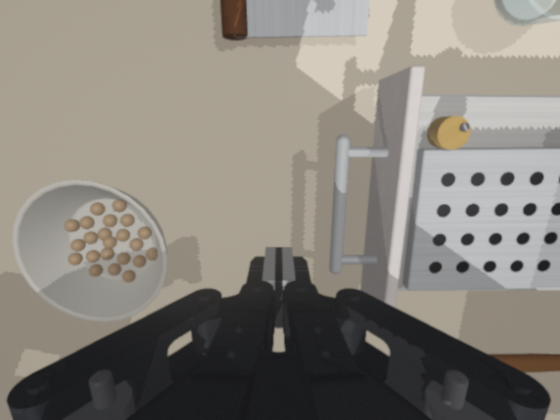

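```bash
python3 - <<'E'
from h import *
from cell import r,optics
a=V("pics/top7.npz")
T=lambda u,v:(u/4+215-.375,v/4+180-.375)
c=a.plane([T(185,239),T(260,451),T(566,334),T(485,125)],.044)
print([(rot(DY).T@(x[:2]-PIV)).round(4) for x in c])
for i,j,o in((1,2,0),(1,0,np.pi/2),(0,3,0)):
    e=c[j]-c[i];print("rel yaw",np.arctan2(e[1],e[0])-o-DY,np.linalg.norm(e))
# approach bar
x=np.array([*(rot(DY)@[1,0]),0]);u=np.array([*(rot(DY)@[0,1]),0])
bar=np.array([*(PIV+rot(DY)@[-.2385,-.0353]),.060]);q=quat(DY+np.pi/2)
r.move_linear(bar-x*.051,rot=q,vel=.12); r.sleep(.2)
F0=force(r,0,8);np.save("F0b.npy",F0)
s=-.051
while s<-.005:
    s+=.006 if s<-.03 else .002
    r.move_linear(bar+x*s,rot=q,vel=.03)
    F=force(r,0,4)-F0;print(round(s,4),(F@x).round(2),(F@u).round(2),round(r.current_t(),2))
    if F@x<-1.8:break
np.save("s.npy",s)
d=optics.get_image("wrist");cv2.imwrite(f"pics/wrist8.png",d["pixels"][:,:,::-1])
E
```

```text
[array([-0.169 ,  0.0129]), array([-0.1702, -0.1163]), array([ 0.0181, -0.1145]), array([0.0174, 0.0148])]
rel yaw 0.009599346256372376 0.18834184924659234
rel yaw -0.009070479998999348 0.12920436880092176
rel yaw 0.01005232928838029 0.18638373035587974
-0.045 -0.15 -0.11 22.65
-0.039 -0.59 -0.1 23.03
-0.033 0.63 0.46 23.42
-0.027 -0.42 0.09 23.8
-0.025 0.4 -0.21 24.08
-0.023 -0.15 -0.51 24.37
-0.021 0.04 0.28 24.65
-0.019 -0.09 0.07 24.93
-0.017 -0.53 0.23 25.22
-0.015 -1.07 0.24 25.5
-0.013 -0.93 0.16 25.78
-0.011 -1.16 -0.16 26.07
-0.009 -0.72 0.16 26.35
-0.007 -1.0 0.23 26.63
-0.005 -0.92 0.01 26.92
```

View pics/wrist8.png

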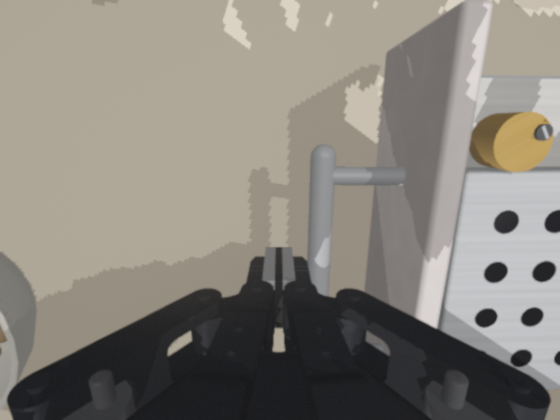

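```bash
python3 - <<'E'
from h import *
from cell import r,optics
x=np.array([*(rot(DY)@[1,0]),0]);u=np.array([*(rot(DY)@[0,1]),0])
bar=np.array([*(PIV+rot(DY)@[-.2385,-.0353]),.060]);q=quat(DY+np.pi/2);F0=np.load("F0b.npy")
for s in(.03,.065):
    r.move_linear(bar+x*s,rot=q,vel=.03)
    F=force(r,0,4)-F0;print(round(s,4),(F@x).round(2),(F@u).round(2),round(r.current_t(),2))
d=optics.get_image("top");np.savez("pics/top9.npz",**d);cv2.imwrite(f"pics/top9.png",cv2.resize(d["pixels"][180:330,215:415,::-1],None,fx=4,fy=4,interpolation=2))
E
```

```text
0.03 -1.11 -0.57 28.32
0.065 -0.81 -0.79 29.67
```

View pics/top9.png

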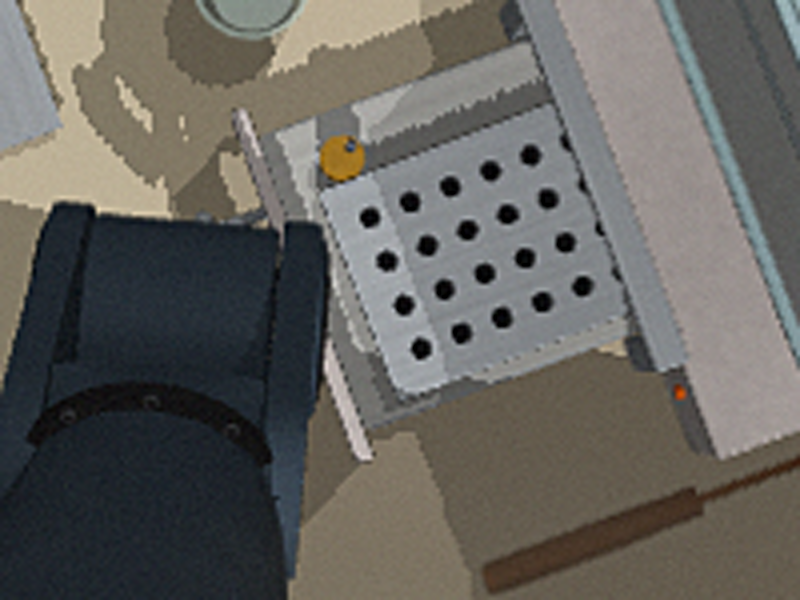

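```bash
python3 - <<'E'
from h import *
from cell import r,optics
x=np.array([*(rot(DY)@[1,0]),0]);u=np.array([*(rot(DY)@[0,1]),0])
a=V("pics/top9.npz");T=lambda u,v:(u/4+215-.375,v/4+180-.375)
k=a.plane([T(214,195),T(351,145)],.048);tr=(k[1]-k[0])@x;print("travel",tr,(k[1]-k[0])@u,"home s",.065+.245-tr)
bar=np.array([*(PIV+rot(DY)@[-.2385,-.0353]),.060]);q=quat(DY+np.pi/2);F0=np.load("F0b.npy")
for s in(.11,.16,.205):
    r.move_linear(bar+x*s,rot=q,vel=.035)
    F=force(r,0,4)-F0;print(round(s,4),(F@x).round(2),(F@u).round(2),round(r.current_t(),2))
    if F@x<-10:break
d=optics.get_image("top");np.savez("pics/top10.npz",**d);cv2.imwrite(f"pics/top10.png",cv2.resize(d["pixels"][130:310,240:460,::-1],None,fx=3.3,fy=3.3,interpolation=2))
E
```

```text
travel 0.08443049859883638 -0.00023225841736651488 home s 0.2255695014011636
0.11 -1.68 -0.86 31.18
0.16 -2.0 -1.06 32.79
0.205 -1.84 -1.16 34.26
```

View pics/top10.png

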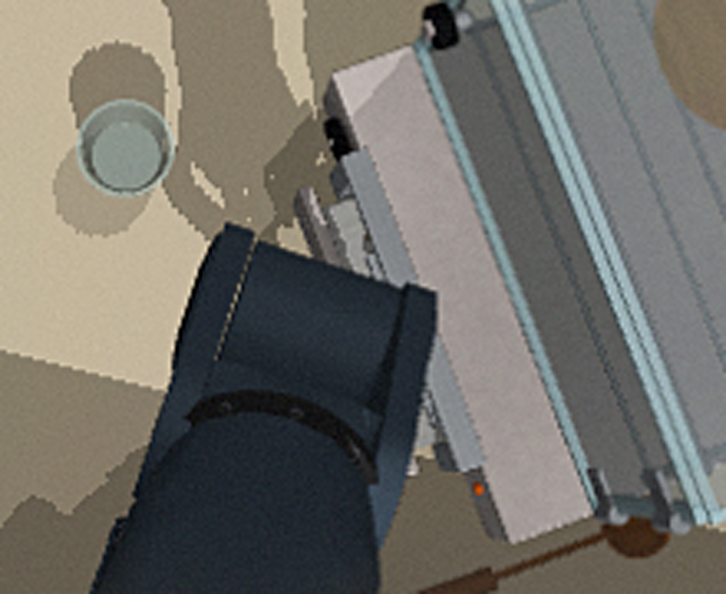

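```bash
python3 - <<'E'
from h import *
from cell import r,optics
x=np.array([*(rot(DY)@[1,0]),0]);u=np.array([*(rot(DY)@[0,1]),0])
bar=np.array([*(PIV+rot(DY)@[-.2385,-.0353]),.060]);q=quat(DY+np.pi/2);F0=np.load("F0b.npy")
s=.205
while s<.24:
    s+=.003 if s<.216 else .0008
    r.move_linear(bar+x*s,rot=q,vel=.012)
    F=force(r,0,4)-F0;print(round(s,4),(F@x).round(2),(F@u).round(2),round(r.current_t(),2))
    if F@x<-8:break
np.save("s.npy",s)
E
```

```text
0.208 -2.31 0.23 34.74
0.211 -1.61 0.02 35.17
0.214 -2.02 0.9 35.61
0.217 -2.0 0.53 36.04
0.2178 -2.77 1.17 36.33
0.2186 -3.09 1.36 36.61
0.2194 -2.94 0.94 36.89
0.2202 -3.04 1.01 37.17
0.221 -3.39 1.2 37.46
0.2218 -3.18 0.88 37.74
0.2226 -2.8 0.96 38.02
0.2234 -3.08 0.82 38.31
0.2242 -2.82 0.85 38.59
0.225 -2.81 0.84 38.88
0.2258 -3.19 0.97 39.16
0.2266 -3.95 0.95 39.44
0.2274 -8.38 2.45 39.73
```

```bash
python3 - <<'E'
from h import *
from cell import r,optics
x=np.array([*(rot(DY)@[1,0]),0]);u=np.array([*(rot(DY)@[0,1]),0])
bar=np.array([*(PIV+rot(DY)@[-.2385,-.0353]),.060]);q=quat(DY+np.pi/2);F0=np.load("F0b.npy")
s=float(np.load("s.npy"))
for _ in range(3):
    F=force(r,0,4)-F0
    if F@x<-10.5:break
    s+=.0003;r.move_linear(bar+x*s,rot=q,vel=.005)
r.sleep(.3);F=force(r,0,4)-F0;print(s,F@x,F@u)
r.move_linear(bar+x*(s-.04),rot=q,vel=.05)
t=bar+x*(s-.04);t[2]=.2;r.move_linear(t,vel=.15)
r.move_to(np.array([.141,-.532+.6,.35])*0+np.array([.33,.15,.30]),q)
r.sleep(.3);print(r.current_t())
for n in("top","scene"):
    d=optics.get_image(n);np.savez(f"pics/{n}11.npz",**d);cv2.imwrite(f"pics/{n}11.png",d["pixels"][:,:,::-1])
E
```

```text
0.22799999999999992 -11.86313934330311 2.8451270279730383
44.2167
```

View pics/top11.png

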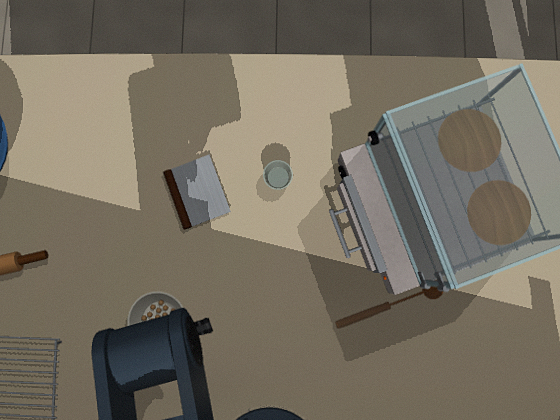

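View pics/scene11.png

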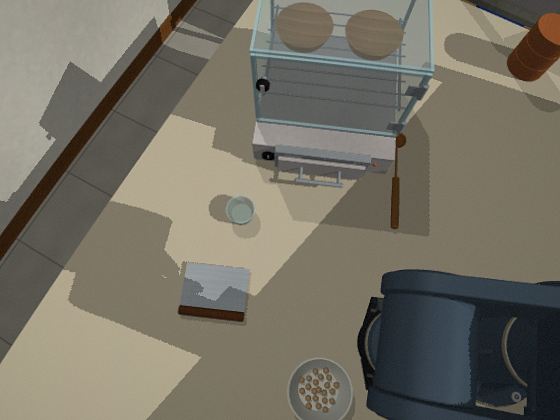

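```bash
python3 - <<'E'
from h import *
a=V("pics/top11.npz")
cv2.imwrite("pics/top11z.png",cv2.resize(a.px[190:270,310:410,::-1],None,fx=7,fy=7,interpolation=2))
E
```

```text
(no output)
```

View pics/top11z.png

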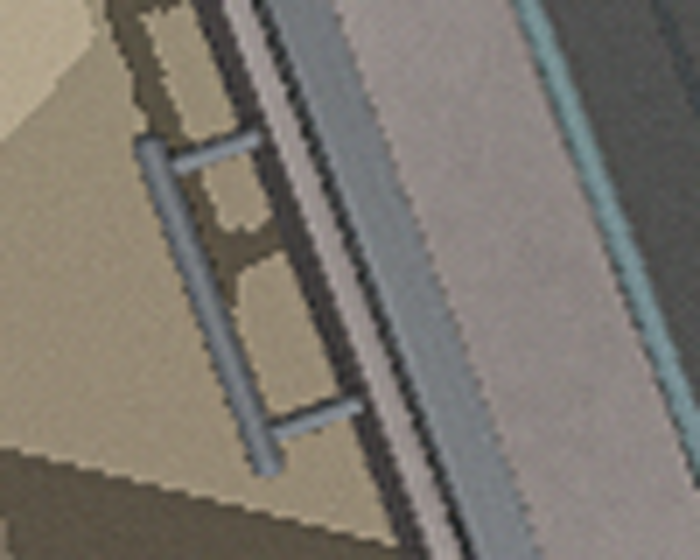

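```bash
python3 - <<'E'
from h import *
from cell import r
a=V("pics/top11.npz")
f=lambda u,v:(u/7+310-.43,v/7+190-.43)
b=a.plane([f(150,143),f(268,466)],.055)
print("bar deck-frame",[(rot(DY).T@(k[:2]-PIV)).round(4) for k in b],"expected x",-.2385+.245)
T=lambda v:cv2.connectedComponents
# bystander drift between first and last top picture
o=V("pics/top0.npz")
print(r.current_t(),r.current_contact_force())
r.hand_in()
E
```

```text
bar deck-frame [array([0.0062, 0.0198]), array([ 0.0048, -0.0927])] expected x 0.006500000000000006
44.3167 [-0.08865117  0.52909022 -0.09906801]
the job is handed in; nothing more can be done
```

I swung the plate home, slid the deck fully in and handed the job in at about 44 s of the 66 s allowed. `hand_in` gave no verdict.

- **Plate on the stop:** I pushed the plate round the stud with the shut fingers until I felt the stop. I then pressed with about 9 N and held it for over 0.4 s, with the deck still out. After I let go, the top picture showed the plate square to within about 0.01 rad. Its slot origin was about 6 mm from the stud, and its edge was against the brass disc.
- **Deck home:** I slid the deck in by the bar at 35 mm/s or less. The force stayed around 1–4 N until the end stop, where I pressed up to about 12 N. The last picture puts the bar about 1 mm from its expected home position, which is within the calibration error. I saw no force spike at the opening in the readings taken after each move.
- **Bystanders:** By eye, the scraper, ramekin and spoon look unmoved in the first and last pictures. So does the dish, although the arm partly covers it in the last top view. I did not measure their drift.
- **Not confirmed:** The chamber hides the plate once it is inside, so I could not check its final angle directly. My last look was part-way in, when it was still square and clear of the jambs. The force reading is noisy by about ±0.5 N. The plate's drag read about 1 N or less, so I noticed first contact a few millimetres late, which did no harm.

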